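# Bring up the bench supply on the variable transformer

### The job

Power up the test bench the safe way: with the breaker still off, wind the voltage regulator's handwheel back anticlockwise to its zero stop, then flip the breaker toggle fully on, and then turn the handwheel up (clockwise) until its orange pointer stands on the green set-point rider, without running past it. Leave the breaker on, let go of everything, and do not shift the rider, the multimeter, the mouse or the screwdriver.

Things in the scene. Friction and masses are not known exactly. Their poses are not given: they have to be found in the camera images.
- regulator: The voltage regulator (variable transformer), fixed to the bench: blue vented round case 184 mm across on a 204 mm dark base, with a white bevelled scale ring (190 mm across) at its top edge, 120 to 134 mm above the bench, and a black handwheel on top. Black terminal cover and mains lead on the far side. Origin: centre of its underside; z up; its x axis points away from the robot give or take 0.4 rad, to the middle of the part of the scale in use.
- dial_grip (a point): A point on the vertical axis of the handwheel, 163 mm above the bench, at the height to grip. The wheel is a black skirt 136 mm across and 9 mm thick (its top 145 mm above the bench) carrying a round fluted grip boss 44 mm in diameter that rises from 145 to 181 mm above the bench. The boss can be gripped from above across its diameter in any direction.
- dial_pointer (a point): Tip of the orange pointer that sticks out from the handwheel's rim down over the white scale bevel: 4 mm wide, 85 mm from the wheel's axis, 132 mm above the bench. Always on the side of the wheel away from the robot while it stays between zero and the rider; best seen from the far side of the bench. It turns with the wheel.
- dial (a joint): Turn of the handwheel in rad: 0 against the zero stop (anticlockwise end, where the pointer stands 1.0 rad anticlockwise, seen from above, of the regulator's x axis), growing clockwise seen from above, up to 5.4. It starts somewhere between 0.5 and 1.3. Brush friction of about 0.12 N m; it stays where it is left.
- set_mark (a point): The place on the scale bevel marked by the green set-point rider, a 10 mm wide clip over the edge of the scale ring that hangs 20 mm down its side: 85 mm from the wheel's axis, 132 mm above the bench, so that the tip of the pointer coincides with it when the wheel is set. The rider is stiff on the ring and stays put unless pushed. Its x axis points outwards from the wheel's axis, its y axis along the scale, anticlockwise seen from above.
- rider (a joint): Place of the green rider on the scale in rad, read on the same scale as the handwheel's own angle; the wheel is set when the handwheel's value equals this one (between 0.7 and 1.4).
- breaker_box: White two-pole breaker in an enclosure lying face up, fixed to the bench: 130 mm (along its x) by 76 mm, 40 mm high, with a raised face 50 mm (x) by 46 mm whose top is 54 mm above the bench, where the blue toggle stands out. Origin: centre of the underside; z up; x axis away from the robot give or take 0.5 rad, and it is the direction in which the toggle is pushed to switch on. The mains lead leaves its +x end.
- breaker_pivot (a point): The middle of the toggle's hinge line, 52 mm above the bench. The hinge line lies along the breaker box's y axis. The blue toggle is a paddle 32 mm wide (along the hinge) and 8 mm thick whose end stands 26 mm from the hinge line.
- breaker (a joint): Angle of the toggle in rad: 0 = off, leaning 0.6 rad back towards the robot (the box's -x); 1.2 = fully on, leaning 0.6 rad to the box's +x. It moves stiffly (about 3 N at its end, up to about 10 N pushed lower down) and stays where it is left. It starts off.
- multimeter: Bystander, loose: yellow and black multimeter lying on its back, 150 mm (its x) by 75 mm by 41 mm high. Origin: centre of its underside. Must stay where it is.
- mouse: Bystander, loose: black computer mouse 100 mm (its x) by 58 mm by 34 mm high. Origin: centre of its underside. Must stay where it is.
- screwdriver: Bystander, loose: screwdriver about 200 mm long lying along its x axis at the side of the work. Must stay where it is.
There are look-alikes about, which are no part of the job. What is meant by the breaker_box is not purple or red, and is the larger of those in its own colour.

How it is judged:
On the way, in this order (a step that is already met when the one before it is completed fails the run):
1. the handwheel is back at its zero stop (within 0.07 rad, 6 mm at the pointer) with the breaker still off (value of joint dial below 0.07 rad and value of joint breaker below 0.3 rad), for 0.2 s.
2. the breaker is fully on (past 1.0 of 1.2 rad) with the handwheel still at zero (within 0.1 rad) (value of joint breaker above 1 rad and value of joint dial below 0.1 rad), for 0.2 s.
At the end, for the whole second after the job is handed in: The pointer's tip stands within 5 mm of the place marked by the green rider (that is, within the rider's width), the handwheel is at rest, the breaker is on (past 1.0 of 1.2 rad) (distance between dial_pointer and set_mark below 0.005 m and value of joint breaker above 1 rad and velocity of joint dial between -0.05 and 0.05 rad/s); the robot touches nothing.
It fails at once if the breaker is thrown while the handwheel is off zero (by more than 0.15 rad) (value of joint breaker between 0.4 and 0.8 rad and value of joint dial above 0.15 rad).
It fails at once if with the breaker on, the pointer runs past the rider (by more than 10 mm) (value of joint breaker above 0.8 rad and y of dial_pointer in the frame of set_mark below -0.01 m).
It fails at once if the rider is shifted (more than 4 mm) (distance of set_mark from where it was at the start of the episode above 0.004 m).
It fails at once if the multimeter, the mouse or the screwdriver is shifted (more than 20 mm) (distance of any of multimeter, mouse, screwdriver from where it was at the start of the episode above 0.02 m).
It also fails if it takes over 72 s, if anything falls off the work surface, if the arm or the gripper's body presses on something with over 40 N, if the wrist force passes 120 N, or if a joint passes its speed limit or range.

### The arm

A 6-joint arm with a two-finger parallel gripper is mounted at the origin on the work surface. World frame = base frame: x ahead of the robot, y to its left, z up, the work surface at z = 0. Lengths are in m, angles in rad, forces in N, time in s.
With the tool pointing down it reaches from about 0.3 to 0.875 m from the base axis. Payload 6.4 kg.
Tool frame: the origin (TCP) lies midway between the tips of the shut fingers; the grasp point (between the pads) lies ctrl.grip_depth behind it (ctrl.grip_depth is the distance from the TCP to the grasp point, in m); x points along the fingers, y is the direction in which the jaws open and shut, and the axes are right-handed (so a half turn about x gives the same grasp; the last joint's range is limited). The gripper opens to 85 mm and grips with 20 to 120 N. Pads are 22 mm wide; open, the fingers measure 114 mm over their backs; the gripper's body (76 mm by 85 mm) begins 54 mm behind the grasp point. The pads swing forward as they close: fully open they stand 13 mm farther back than shut.
Start: joints at [1.04, 0.181, 1.607, -0, 1.354, -0.206], TCP at [0.183, 0.545, 0.231] pointing down, gripper open.
Joint ranges: [-2.99, 2.99], [-0.89, 2.07], [0.3, 2.58], [-1.14, 4.28], [0, 2.63], [-3.12, 3.12]. Speed limits (rad/s): [2.57, 2.57, 3.01, 3.14, 3.14, 3.14].

### API

Orientations are given as a unit quaternion [w, x, y, z].
In Python, from bench import ctrl gives the robot as it stands.
- The arm moves only by the tool carry_out, never from a script. Its argument "motion" is one flat list of numbers, 7 for each row, row after row: the turn, a rotation vector about the tool's x, y, z in degrees, then the shift along the tool's x, y, z in m, then the gripper's target within -1 to 1 (shut at 1, half-way at 0, fully open at -1). A call has 1 to 10 rows; each row shifts and turns the pose as measured when the row begins, along the tool's axes as they then stand; what a row does not reach is not made up. A row lasts 1/10 s, in which the tool goes at most 50 mm and 8.59 degrees, less where a joint would pass 70% of its speed; a pose out of reach is approached as far as the arm can. A call with a gripper value outside its range is refused whole. The fingers move at their own pace and stop on an object; the grip force is fixed at half the most. Time passes only in rows, so rows that do not move let the fingers close. It gives the time, the measured TCP pose, the force and the opening at its end, in the units of the state.
- ctrl.get_obs(): the state, without advancing time (a new reading comes with each control period).
- ctrl.camera(name): name is "scene" or "top" or "wrist"; returns the picture (420x560x3 uint8, blue, green, red); there is no depth.
- ctrl.camera_params(name): a dict with "mtx" (3x3 intrinsics, pixels), "pose" (4x4, takes a point from camera to world coordinates); the wrist camera has in their place "hand_eye" (4x4, takes a point from camera to tool coordinates, whose origin is the TCP and whose axes are the tool frame's). Camera axes: x right, y down, z forward; pixel columns grow to the right and rows downward; lengths in m; the calibration is good to about 2 mm. A picture is of the moment at which its call begins: read the wrist's pose just before it. camera_params takes no time and is no camera call.
- ctrl.hand_in(): hands the job in, once; it reports no verdict.
Trained networks look in the newest picture that a camera, given by its name, has taken for a name from the list of things; names that differ only in an ending like _2 or _b are one class to them, and where a whole thing is asked for, a point or a joint stands for the part that bears it (a point fixed in the world has none). Each returns a list of dicts, best first, with "conf" (0 to 1); they miss things now and then, are a little off and sometimes report something else, mostly with a low value. They report only what shows in the picture. A call takes as long as a camera call. They do not tell look-alikes from the thing itself.
- ctrl.boxes_of(camera, thing): "point" ([x, y, z] in m, in the coordinates of the camera as it stood for that picture, good to about 4 mm: the middle of the surface that is visible of it).
- ctrl.trace(camera, thing): "pixels" (420x560 bool, what is visible of it).
- ctrl.landmark_of(camera, thing): "point" ([x, y, z] in m, in the coordinates of the camera as it stood for that picture, good to about 4 mm: a listed point, or the origin of a listed thing).
The state is a dict: "time_s": time; "q": joint angles; "dq": joint speeds; "joint_efforts": joint torques, N m; "eef_pos": TCP position; "eef_rot": TCP orientation; "wrist_force": force on the tool from outside, world axes, zero at the start; "torque": the same for the moment, N m; "opening": opening from 0.0 (shut) to 1.0 (fully open).
Only numpy, scipy, OpenCV 4.12 (cv2) and the standard library are available. Lean on these libraries where they do the work, as an engineer would, in place of code of your own. Each camera call takes 0.05 s, during which the arm holds its last target. There are 200 camera calls.

## Working session

There is one attempt and no reset: what is moved stays moved. The work goes in short steps, Python scripts to look and compute and a tool call to move; the robot and the scene stay as the last step left them, time stands still between calls to the robot, and variables do not carry over. Pictures are saved under pics/ and viewed, about 8 in all and at most 12, crops included, and the job is handed in when it is done.

Besides the shell and the picture viewer there is one more tool, called as a command line: name --argument value ..., lists and objects as JSON in quotes. carry_out: Moves the arm, as the interface text tells. Its arguments: {"type":"object","properties":{"motion":{"type":"array"}},"required":["motion"]}

```bash
mkdir -p pics; cat > h.py <<'E'
import numpy as np, cv2
from bench import ctrl
from scipy.spatial.transform import Rotation as R
def tool():
    o=ctrl.get_obs(); q=o["eef_rot"]; T=np.eye(4); T[:3,:3]=R.from_quat([q[1],q[2],q[3],q[0]]).as_matrix(); T[:3,3]=o["eef_pos"]; return T
def pose(cam,T=None):
    p=ctrl.camera_params(cam)
    return p["pose"] if cam!="wrist" else (tool() if T is None else T)@p["hand_eye"]
def w(cam,p,T=None): return (np.asarray(pose(cam,T))@np.r_[p,1])[:3]
def pix(cam,P,T=None):
    c=np.linalg.inv(pose(cam,T))@np.r_[P,1]; u=np.asarray(ctrl.camera_params(cam)["mtx"])@c[:3]; return u[:2]/u[2]
def ray(cam,uv,z,T=None):
    M=np.asarray(pose(cam,T)); d=M[:3,:3]@np.linalg.solve(np.asarray(ctrl.camera_params(cam)["mtx"]),np.r_[uv,1]); o=M[:3,3]
    return o+d*(z-o[2])/d[2]
E
python3 - <<'E'
from h import *
np.set_printoptions(precision=3,suppress=True)
for c in ["scene","top"]:
    im=ctrl.camera(c); cv2.imwrite(f"pics/{c}0.png",im)
    print(c,np.asarray(pose(c)))
    for t in ["regulator","dial_grip","dial_pointer","set_mark","breaker_box","breaker_pivot","multimeter","mouse","screwdriver"]:
        for d in ctrl.landmark_of(c,t): 
            P=w(c,d["point"]); print(c,t,round(d["conf"],2),P,pix(c,P).round())
print(ctrl.get_obs(),ctrl.grip_depth)
E
cd pics; python3 -c "
import cv2,numpy as np
cv2.imwrite('both0.png',cv2.resize(np.vstack([cv2.imread('scene0.png'),cv2.imread('top0.png')]),(400,600)))"
```

```text
scene [[ 0.632  0.577 -0.517  1.091]
 [ 0.775 -0.466  0.427 -0.602]
 [ 0.006 -0.671 -0.742  1.044]
 [ 0.     0.     0.     1.   ]]
scene regulator 0.77 [ 0.539  0.184 -0.005] [363. 217.]
scene dial_grip 0.64 [0.536 0.185 0.162] [371. 176.]
scene dial_pointer 0.81 [0.622 0.212 0.129] [399. 197.]
scene set_mark 0.47 [0.623 0.192 0.132] [395. 200.]
scene breaker_box 0.98 [ 0.18  -0.281 -0.003] [170. 219.]
scene breaker_box 0.78 [ 0.48  -0.203  0.002] [250. 269.]
scene breaker_box 0.68 [ 0.698 -0.279  0.001] [279. 343.]
scene breaker_box 0.67 [ 0.376 -0.347  0.003] [185. 272.]
scene breaker_pivot 0.87 [ 0.182 -0.275  0.054] [169. 206.]
scene breaker_pivot 0.8 [ 0.374 -0.35   0.042] [182. 263.]
scene breaker_pivot 0.67 [ 0.696 -0.28   0.044] [278. 334.]
scene breaker_pivot 0.62 [ 0.477 -0.204  0.054] [248. 257.]
scene multimeter 0.61 [ 0.748 -0.003  0.003] [372. 295.]
scene multimeter 0.34 [0.423 0.007 0.006] [295. 220.]
scene mouse 0.57 [0.423 0.008 0.004] [295. 220.]
scene screwdriver 0.95 [ 0.572 -0.427 -0.004] [199. 342.]
top [[ 0.029 -0.985  0.169  0.254]
 [-1.    -0.03  -0.005 -0.06
[... 740 characters left out ...]
er_pivot 0.43 [0.539 0.181 0.159] [188. 163.]
top multimeter 0.67 [ 0.746 -0.002 -0.003] [262. 115.]
top multimeter 0.5 [ 0.568 -0.427  0.001] [399. 174.]
top mouse 0.64 [ 0.422  0.008 -0.002] [255. 217.]
top screwdriver 0.77 [ 0.57 -0.43 -0.  ] [400. 174.]
{'time_s': 1.0, 'q': array([ 1.04 ,  0.181,  1.607, -0.   ,  1.354, -0.206]), 'dq': array([ 0.001, -0.001, -0.   ,  0.001, -0.001,  0.001]), 'joint_efforts': array([  0.001, -44.487, -35.168,  -0.   ,   0.001,  -0.   ]), 'eef_pos': array([0.184, 0.545, 0.231]), 'eef_rot': array([ 0.698,  0.114,  0.698, -0.114]), 'wrist_force': array([-0.469,  0.772,  1.212]), 'torque': array([-0.016, -0.016, -0.016]), 'opening': 0.9992664312170938} 0.0187
```

View pics/scene0.png

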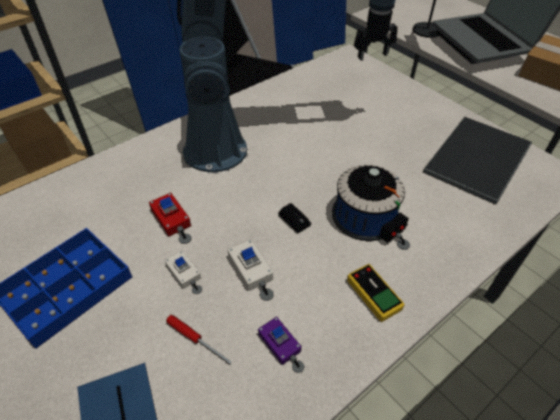

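View pics/top0.png

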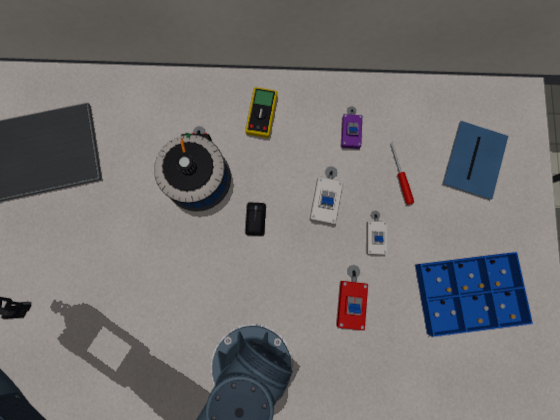

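The scene shows four boxes: red (170,212), small white (183,268), large white (250,262) and purple (279,340). By the description it is the large white one, at top pixel (326,201). Next, one close crop to check that choice, the pointer and the rider.

```bash
python3 - <<'E'
from h import *
np.set_printoptions(precision=3,suppress=True)
s=cv2.imread("pics/scene0.png"); t=cv2.imread("pics/top0.png")
z=lambda a,x,y: cv2.resize(a[y-50:y+50,x-65:x+65],(390,300),interpolation=cv2.INTER_CUBIC)
cv2.imwrite("pics/crop0.png",np.vstack([np.hstack([z(s,250,265),z(s,375,200)]),np.hstack([z(t,326,195),z(t,190,165)])]))
# white box outline in top picture -> orientation
g=t[150:245,300:350]; hsv=cv2.cvtColor(t,cv2.COLOR_BGR2HSV)
for thing in ["breaker_box","set_mark","dial_pointer","rider","breaker"]:
  for c in ["top","scene"]:
    for d in ctrl.trace(c,thing):
        m=d["pixels"].astype(np.uint8); 
        if m.sum()<3: continue
        ys,xs=np.nonzero(m); r=cv2.minAreaRect(np.c_[xs,ys].astype(np.float32))
        k=0.047 if thing in("breaker_box","breaker") else 0.132
        b=cv2.boxPoints(r); print(thing,c,round(d["conf"],2),m.sum(),(xs.mean().round(1),ys.mean().round(1)),ray(c,(xs.mean(),ys.mean()),k),*[ray(c,p,k)[:2] for p in b])
E
```

```text
breaker_box top 0.89 1519 (np.float64(351.8), np.float64(302.8)) [ 0.184 -0.275  0.047] [ 0.112 -0.229] [ 0.287 -0.243] [ 0.283 -0.325] [ 0.108 -0.308]
breaker_box top 0.79 736 (np.float64(350.7), np.float64(130.1)) [ 0.687 -0.272  0.047] [ 0.759 -0.243] [ 0.761 -0.303] [ 0.629 -0.302] [ 0.627 -0.243]
breaker_box top 0.73 714 (np.float64(376.0), np.float64(236.1)) [ 0.372 -0.344  0.047] [ 0.443 -0.316] [ 0.445 -0.374] [ 0.322 -0.372] [ 0.32  -0.315]
breaker_box top 0.59 1369 (np.float64(326.3), np.float64(198.5)) [ 0.477 -0.201  0.047] [ 0.409 -0.149] [ 0.578 -0.178] [ 0.565 -0.259] [ 0.396 -0.228]
breaker_box scene 0.71 1235 (np.float64(171.2), np.float64(216.3)) [ 0.215 -0.288  0.047] [ 0.126 -0.324] [ 0.107 -0.237] [ 0.321 -0.255] [ 0.331 -0.335]
breaker_box scene 0.69 1682 (np.float64(251.7), np.float64(267.7)) [ 0.506 -0.215  0.047] [ 0.411 -0.243] [ 0.409 -0.151] [ 0.615 -0.19 ] [ 0.611 -0.272]
breaker_box scene 0.65 828 (np.float64(184.0), np.float64(270.8)) [ 0.402 -0.359  0.047] [ 0.343 -0.388] [ 0.333 -0.326] [ 0.48  -0.331] [ 0.486 -0.388]
breaker_box scene 0.59 1273 (np.f
[... 439 characters left out ...]
375.1), np.float64(292.5)) [ 0.791 -0.068  0.132] [ 0.717 -0.101] [ 0.712 -0.012] [ 0.86  -0.038] [ 0.86  -0.119]
breaker top 0.65 95 (np.float64(354.2), np.float64(308.7)) [ 0.168 -0.281  0.047] [ 0.159 -0.264] [ 0.181 -0.268] [ 0.177 -0.301] [ 0.155 -0.297]
breaker top 0.58 32 (np.float64(378.6), np.float64(238.7)) [ 0.365 -0.352  0.047] [ 0.369 -0.341] [ 0.37  -0.361] [ 0.358 -0.361] [ 0.357 -0.341]
breaker scene 0.64 59 (np.float64(179.9), np.float64(260.8)) [ 0.368 -0.35   0.047] [ 0.361 -0.363] [ 0.353 -0.34 ] [ 0.376 -0.338] [ 0.383 -0.361]
breaker scene 0.6 90 (np.float64(247.9), np.float64(252.8)) [ 0.46  -0.194  0.047] [ 0.445 -0.205] [ 0.448 -0.175] [ 0.475 -0.182] [ 0.472 -0.212]
```

View pics/crop0.png

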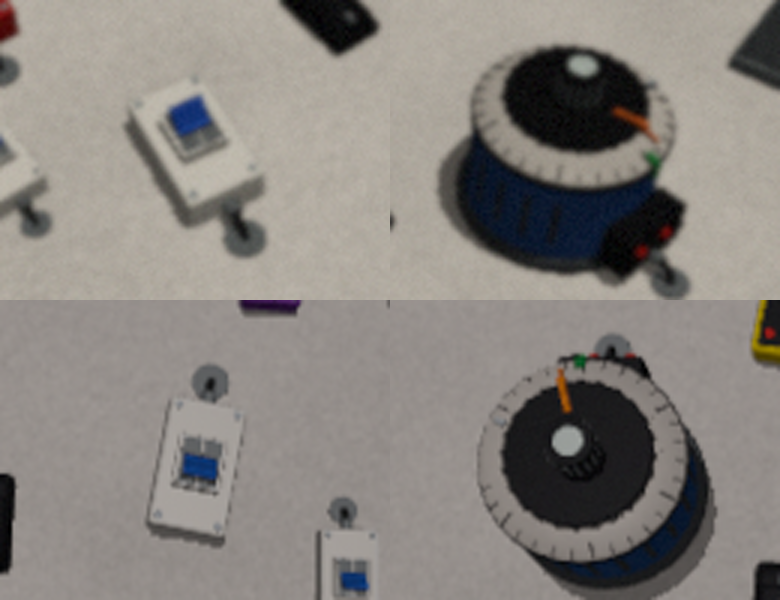

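The crop confirms the large white box with its blue toggle leaning towards the robot (off). In the scene view the pointer tip is near (398,196) and the green rider near (398,203). In the top view they are near (182,139) and (188,136).

```bash
python3 - <<'E'
from h import *
np.set_printoptions(precision=3,suppress=True)
C=np.array([.5375,.1845])
for c in ["scene","top"]:
    im=cv2.imread(f"pics/{c}0.png"); hsv=cv2.cvtColor(im,cv2.COLOR_BGR2HSV)
    u,v=pix(c,np.r_[C,.132]); box=np.zeros(im.shape[:2],np.uint8); cv2.circle(box,(int(u),int(v)),45,1,-1)
    for n,lo,hi in [("green",(45,90,40),(85,255,255)),("orange",(5,150,100),(18,255,255))]:
        m=(cv2.inRange(hsv,lo,hi)>0)&(box>0); ys,xs=np.nonzero(m)
        print(c,n,len(xs))
        for x,y in zip(xs,ys):
            P=ray(c,(x,y),.132)[:2]-C; Q=ray(c,(x,y),.125)[:2]-C
            if n=="green" or np.hypot(*P)>.075: print((x,y),"r %.3f a %.3f | z125 r %.3f a %.3f"%(np.hypot(*P),np.arctan2(P[1],P[0]),np.hypot(*Q),np.arctan2(Q[1],Q[0])))
T=tool(); print(T); print(np.asarray(ctrl.camera_params("wrist")["hand_eye"]),np.asarray(ctrl.camera_params("wrist")["mtx"]))
E
```

```text
scene green 11
(np.int64(396), np.int64(202)) r 0.092 a 0.055 | z125 r 0.089 a 0.125
(np.int64(397), np.int64(202)) r 0.094 a 0.076 | z125 r 0.091 a 0.146
(np.int64(398), np.int64(202)) r 0.096 a 0.097 | z125 r 0.093 a 0.166
(np.int64(396), np.int64(203)) r 0.094 a 0.023 | z125 r 0.091 a 0.090
(np.int64(397), np.int64(203)) r 0.096 a 0.045 | z125 r 0.093 a 0.112
(np.int64(398), np.int64(203)) r 0.098 a 0.066 | z125 r 0.095 a 0.132
(np.int64(399), np.int64(203)) r 0.100 a 0.086 | z125 r 0.097 a 0.151
(np.int64(397), np.int64(204)) r 0.099 a 0.015 | z125 r 0.095 a 0.079
(np.int64(398), np.int64(204)) r 0.100 a 0.036 | z125 r 0.097 a 0.099
(np.int64(399), np.int64(204)) r 0.102 a 0.056 | z125 r 0.099 a 0.119
(np.int64(398), np.int64(205)) r 0.103 a 0.007 | z125 r 0.100 a 0.068
scene orange 19
top green 12
(np.int64(187), np.int64(133)) r 0.095 a 0.111 | z125 r 0.098 a 0.126
(np.int64(186), np.int64(134)) r 0.092 a 0.142 | z125 r 0.095 a 0.157
(np.int64(187), np.int64(134)) r 0.092 a 0.113 | z125 r 0.095 a 0.128
(np.int64(188), np.int64(134)) r 0.092 a 0.083 | z125 r 0.095 a 0.099
(np.in
[... 619 characters left out ...]
25 r 0.086 a 0.328
(np.int64(181), np.int64(139)) r 0.081 a 0.325 | z125 r 0.084 a 0.336
(np.int64(182), np.int64(139)) r 0.080 a 0.292 | z125 r 0.083 a 0.305
(np.int64(181), np.int64(140)) r 0.078 a 0.334 | z125 r 0.081 a 0.346
(np.int64(182), np.int64(140)) r 0.077 a 0.300 | z125 r 0.080 a 0.313
(np.int64(181), np.int64(141)) r 0.075 a 0.344 | z125 r 0.078 a 0.356
[[-0.     0.319  0.948  0.183]
 [ 0.     0.948 -0.319  0.545]
 [-1.     0.    -0.     0.231]
 [ 0.     0.     0.     1.   ]]
[[ 0.001 -0.306  0.952 -0.143]
 [ 1.    -0.    -0.001  0.001]
 [ 0.     0.952  0.306 -0.079]
 [ 0.     0.     0.     1.   ]] [[326.065   0.    277.398]
 [  0.    326.065 211.86 ]
 [  0.      0.      1.   ]]
```

carry_out --motion '[0, 0, 0, 0, -0.02, 0.04, -1, 0, 0, 0, 0, -0.02, 0.04, -1, 0, 0, 0, 0, -0.02, 0.04, -1, 0, 0, 0, 0, -0.02, 0.04, -1, 0, 0, 0, 0, -0.02, 0.04, -1, 0, 0, 0, 0, -0.02, 0.04, -1, 0, 0, 0, 0, -0.02, 0.04, -1, 0, 0, 0, 0, -0.02, 0.04, -1, 0, 0, 0, 0, -0.02, 0.04, -1, 0, 0, 0, 0, -0.02, 0.04, -1]'

```text
time_s: 2.5
eef_pos: [0.5073, 0.2217, 0.2325]
eef_rot: [0.699, 0.112, 0.697, -0.109]
wrist_force: [-0.1, 1.3, 0.1]
opening: 1.0
```

carry_out --motion '[8.5, 0, 0, 0, 0, 0, -1, 8.5, 0, 0, 0, 0, 0, -1, 8.5, 0, 0, 0, 0, 0, -1, 8.5, 0, 0, 0, 0, 0, -1, 8.5, 0, 0, 0, 0, 0, -1, 8.5, 0, 0, 0, 0, 0, -1, 8.5, 0, 0, 0, 0, 0, -1, 8.5, 0, 0, 0, 0, 0, -1, 8.5, 0, 0, 0, 0, 0, -1, 8.5, 0, 0, 0, 0, 0, -1]'

```text
time_s: 3.5
eef_pos: [0.513, 0.2144, 0.2324]
eef_rot: [0.435, 0.56, 0.434, -0.556]
wrist_force: [-0.3, 0.1, 0.1]
opening: 0.998
```

```bash
cat > look.py <<'E'
import sys; from h import *
np.set_printoptions(precision=4,suppress=True)
C=np.array([.5375,.1845])
def dxyz(P): return tool()[:3,:3].T@(np.asarray(P)-tool()[:3,3])
def angles(name):
    "azimuths of pointer and rider about the axis C from the wrist picture"
    T=tool(); im=ctrl.camera("wrist"); cv2.imwrite(f"pics/{name}.png",im)
    for t in ["dial_grip","dial_pointer","set_mark"]:
        for d in ctrl.landmark_of("wrist",t):
            P=w("wrist",d["point"],T); a=P[:2]-C; print(t,round(d["conf"],2),P,"r %.4f az %.3f"%(np.hypot(*a),np.arctan2(a[1],a[0])))
    hsv=cv2.cvtColor(im,cv2.COLOR_BGR2HSV)
    for n,lo,hi in [("green",(45,90,30),(85,255,255)),("orange",(5,150,80),(18,255,255))]:
        ys,xs=np.nonzero(cv2.inRange(hsv,lo,hi))
        if len(xs)==0: print(n,"none"); continue
        P=np.array([ray("wrist",p,.132,T)[:2]-C for p in zip(xs,ys)]); r=np.hypot(*P.T); a=np.arctan2(P[:,1],P[:,0])
        for r0,r1 in [(.06,.075),(.075,.08),(.08,.087),(.087,.095),(.095,.11)]:
            s=(r>=r0)&(r<r1)
            if s.sum(): print(n,r0,r1,s.sum(),"az mean %.3f range %.3f %.3f"%(a[s].mean(),a[s].min(),a[s].max()), "px",xs[s].mean().round(),ys[s].mean().round())
if __name__=="__main__":
    angles(sys.argv[1]); o=ctrl.get_obs(); print(o["time_s"],o["q"],o["eef_pos"],tool()[:3,:3],o["opening"])
    print("to grip point, tool axes",dxyz([*C,.147]))
E
python3 look.py w1
```

```text
dial_grip 0.57 [0.5365 0.1864 0.1635] r 0.0022 az 2.056
dial_pointer 0.69 [0.6172 0.2134 0.1328] r 0.0848 az 0.348
set_mark 0.51 [0.6257 0.1947 0.1289] r 0.0888 az 0.115Traceback (most recent call last):
  File "look.py", line 20, in <module>
    angles(sys.argv[1]); o=ctrl.get_obs(); print(o["time_s"],o["q"],o["eef_pos"],tool()[:3,:3],o["opening"])
    ~~~~~~^^^^^^^^^^^^^
  File "look.py", line 15, in angles
    P=np.array([ray("wrist",p,.132,T)[:2]-C for p in zip(xs,ys)]); r=np.hypot(*P.T); a=np.arctan2(P[:,1],P[:,0])
                ~~~^^^^^^^^^^^^^^^^^^
  File "h.py", line 13, in ray
    M=np.asarray(pose(cam,T)); d=M[:3,:3]@np.linalg.solve(np.asarray(ctrl.camera_params(cam)["mtx"]),np.r_[uv,1]); o=M[:3,3]
                 ~~~~^^^^^^^
  File "h.py", line 7, in pose
    p=ctrl.camera_params(cam)
ValueError: time passes only in moves, steps and waits
```

```bash
sed -i 's/^def tool/import functools\nCP=functools.lru_cache(None)(ctrl.camera_params)\ndef tool/; s/[^(]ctrl.camera_params(/ CP(/; s/(ctrl.camera_params(/(CP(/g; s/=ctrl.camera_params(cam)/=CP(cam)/' h.py; sed -i 's/(None)(CP(/(None)(ctrl.camera_params/' h.py; cat h.py|head -14; python3 look.py w1
```

```text
import numpy as np, cv2
from bench import ctrl
from scipy.spatial.transform import Rotation as R
import functools
CP=functools.lru_cache(None)(ctrl.camera_params)
def tool():
    o=ctrl.get_obs(); q=o["eef_rot"]; T=np.eye(4); T[:3,:3]=R.from_quat([q[1],q[2],q[3],q[0]]).as_matrix(); T[:3,3]=o["eef_pos"]; return T
def pose(cam,T=None):
    p CP(cam)
    return p["pose"] if cam!="wrist" else (tool() if T is None else T)@p["hand_eye"]
def w(cam,p,T=None): return (np.asarray(pose(cam,T))@np.r_[p,1])[:3]
def pix(cam,P,T=None):
    c=np.linalg.inv(pose(cam,T))@np.r_[P,1]; u=np.asarray(CP(cam)["mtx"])@c[:3]; return u[:2]/u[2]
def ray(cam,uv,z,T=None):Traceback (most recent call last):
  File "look.py", line 1, in <module>
    import sys; from h import *
                ^^^^^^^^^^^^^^^
  File "h.py", line 9
    p CP(cam)
      ^^
SyntaxError: invalid syntax
```

View pics/w1.png

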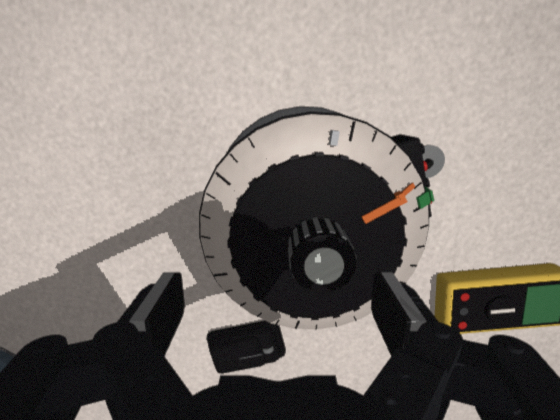

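The wrist view shows the boss at (323,262), the orange pointer tip at (413,185) and the green rider at (426,199). I'll fix the helper and measure these.

```bash
sed -i 's/p CP(cam)/p=CP(cam)/' h.py; python3 look.py w2
python3 - <<'E'
from h import *
im=cv2.imread("pics/w2.png"); T=tool()
# axis from white boss cap (z .181)
g=cv2.cvtColor(im,cv2.COLOR_BGR2HSV); m=cv2.inRange(g,(0,0,90),(179,70,255))[235:290,300:348]
ys,xs=np.nonzero(m); print(len(xs),xs.mean()+300,ys.mean()+235, ray("wrist",(xs.mean()+300,ys.mean()+235),.181,T))
E
```

```text
dial_grip 0.79 [0.5361 0.1887 0.161 ] r 0.0044 az 1.881
dial_pointer 0.63 [0.6182 0.2107 0.1308] r 0.0849 az 0.314
set_mark 0.47 [0.6228 0.1968 0.128 ] r 0.0862 az 0.143
green 0.08 0.087 29 az mean 0.136 range 0.088 0.190 px 419.0 204.0
green 0.087 0.095 137 az mean 0.159 range 0.091 0.253 px 425.0 199.0
green 0.095 0.11 25 az mean 0.166 range 0.124 0.206 px 431.0 196.0
orange 0.06 0.075 200 az mean 0.244 range 0.171 0.337 px 394.0 204.0
orange 0.075 0.08 52 az mean 0.277 range 0.201 0.329 px 403.0 196.0
orange 0.08 0.087 49 az mean 0.312 range 0.279 0.340 px 409.0 189.0
3.9 [0.1812 0.1335 1.6588 0.0021 1.3439 0.4196] [0.513  0.2144 0.2324] [[ 0.005   0.9716 -0.2366]
 [ 0.003  -0.2366 -0.9716]
 [-1.      0.0041 -0.0041]] 0.9985105267043755
to grip point, tool axes [0.0854 0.0305 0.0236]
1063 323.3593603010348 266.09689557855125 [0.53793778 0.18745269 0.181     ]
```

carry_out --motion '[0, 0, 0, 0, 0.03, 0.023, -1, 8.5, 0, 0, 0, 0, 0, -1, 8.5, 0, 0, 0, 0, 0, -1, 8.5, 0, 0, 0, 0, 0, -1, 8.5, 0, 0, 0, 0, 0, -1, 8.5, 0, 0, 0, 0, 0, -1, 8.5, 0, 0, 0, 0, 0, -1, 0, 0, 0, 0, 0, 0, -1]'

```text
time_s: 4.7
eef_pos: [0.5378, 0.1837, 0.2323]
eef_rot: [0.152, 0.692, 0.153, -0.688]
wrist_force: [-0.7, -0.2, 0.1]
opening: 0.997
```

```bash
sed -i 's/.5375,.1845/.5375,.186/' look.py; python3 look.py w3
```

```text
dial_grip 0.76 [0.537  0.1892 0.1637] r 0.0032 az 1.721
dial_pointer 0.88 [0.6172 0.2143 0.1319] r 0.0846 az 0.341
set_mark 0.62 [0.6254 0.1946 0.1261] r 0.0883 az 0.097
green 0.08 0.087 24 az mean 0.106 range 0.059 0.158 px 315.0 103.0
green 0.087 0.095 165 az mean 0.110 range 0.056 0.163 px 317.0 96.0
green 0.095 0.11 107 az mean 0.117 range 0.061 0.170 px 319.0 87.0
orange 0.06 0.075 208 az mean 0.303 range 0.245 0.359 px 288.0 125.0
orange 0.075 0.08 37 az mean 0.303 range 0.280 0.324 px 290.0 110.0
orange 0.08 0.087 44 az mean 0.303 range 0.283 0.324 px 291.0 102.0
4.9 [0.1191 0.1609 1.6277 0.0026 1.3474 1.2511] [0.5378 0.1838 0.2324] [[ 0.0052  0.4243 -0.9055]
 [ 0.0031 -0.9055 -0.4243]
 [-1.     -0.0007 -0.006 ]] 0.9998952620265708
to grip point, tool axes [ 0.0854 -0.0021 -0.0001]
```

View pics/w3.png

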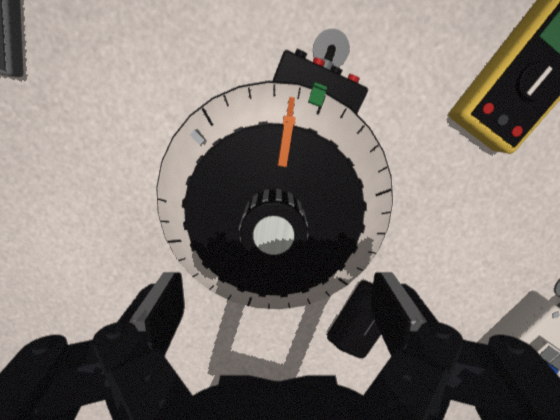

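The rider is about 0.195 rad clockwise of the pointer (az 0.303 against 0.108), and the tool is centred on the boss. Now I'll descend and grip.

carry_out --motion '[0, 0, 0, 0.03, -0.002, 0, -1, 0, 0, 0, 0.025, 0, 0, -1, 0, 0, 0, 0.018, 0, 0, -1, 0, 0, 0, 0.01, 0, 0, -1, 0, 0, 0, 0, 0, 0, 0.3, 0, 0, 0, 0, 0, 0, 0.5, 0, 0, 0, 0, 0, 0, 1, 0, 0, 0, 0, 0, 0, 1, 0, 0, 0, 0, 0, 0, 1, 0, 0, 0, 0, 0, 0, 1]'

```text
time_s: 5.9
eef_pos: [0.539, 0.1874, 0.1503]
eef_rot: [0.157, 0.693, 0.16, -0.685]
wrist_force: [0.1, 0.4, -4.8]
opening: 0.496
```

```bash
python3 look.py w4; python3 -c "
from h import *
o=ctrl.get_obs();print(o['torque'],o['wrist_force'])"
```

```text
dial_grip 0.82 [0.5376 0.1885 0.1645] r 0.0025 az 1.521
dial_pointer 0.92 [0.6202 0.2125 0.134 ] r 0.0868 az 0.311
green 0.08 0.087 64 az mean 0.111 range 0.058 0.168 px 342.0 107.0
green 0.087 0.095 375 az mean 0.117 range 0.060 0.173 px 345.0 97.0
green 0.095 0.11 221 az mean 0.127 range 0.068 0.188 px 348.0 83.0
orange 0.06 0.075 481 az mean 0.296 range 0.230 0.363 px 302.0 139.0
orange 0.075 0.08 87 az mean 0.303 range 0.277 0.328 px 305.0 118.0
orange 0.08 0.087 113 az mean 0.305 range 0.280 0.327 px 307.0 105.0
6.1 [0.124  0.2487 1.6992 0.0048 1.1831 1.241 ] [0.5391 0.1874 0.1503] [[ 0.0099  0.4368 -0.8995]
 [ 0.0057 -0.8996 -0.4367]
 [-0.9999 -0.0008 -0.0114]] 0.496022605295317
to grip point, tool axes [0.0032 0.0005 0.002 ]
[0.19946105 0.03100507 0.00544149] [ 0.67467322  0.45961465 -3.04779471]
```

carry_out --motion '[-5, 0, 0, 0, 0, 0, 1, -5, 0, 0, 0, 0, 0, 1, -5, 0, 0, 0, 0, 0, 1, -5, 0, 0, 0, 0, 0, 1, -5, 0, 0, 0, 0, 0, 1, -5, 0, 0, 0, 0, 0, 1]'

```text
time_s: 6.7
eef_pos: [0.5385, 0.188, 0.1502]
eef_rot: [0.335, 0.626, 0.338, -0.618]
wrist_force: [-0.5, -0.3, -4.4]
opening: 0.499
```

```bash
python3 look.py w5; python3 -c "
from h import *
o=ctrl.get_obs();print(o['torque'],o['wrist_force'])"
```

```text
dial_grip 0.7 [0.5384 0.1861 0.1637] r 0.0009 az 0.164
dial_pointer 0.72 [0.5937 0.2542 0.1327] r 0.0884 az 0.882
set_mark 0.67 [0.623  0.1924 0.1298] r 0.0857 az 0.075
green 0.08 0.087 83 az mean 0.121 range 0.066 0.180 px 411.0 163.0
green 0.087 0.095 355 az mean 0.138 range 0.068 0.237 px 418.0 154.0
green 0.095 0.11 137 az mean 0.151 range 0.089 0.222 px 425.0 145.0
orange 0.06 0.075 487 az mean 0.824 range 0.760 0.891 px 302.0 140.0
orange 0.075 0.08 81 az mean 0.833 range 0.810 0.856 px 304.0 119.0
orange 0.08 0.087 121 az mean 0.836 range 0.812 0.859 px 306.0 106.0
orange 0.087 0.095 6 az mean 0.841 range 0.829 0.851 px 307.0 98.0
6.9 [0.1239 0.2488 1.6992 0.0075 1.1848 0.7049] [0.5385 0.188  0.1502] [[ 0.0079  0.8344 -0.5511]
 [ 0.008  -0.5512 -0.8343]
 [-0.9999  0.0022 -0.011 ]] 0.4937270743839333
to grip point, tool axes [0.0032 0.0003 0.0022]
[0.46363492 0.44596581 0.07172376] [-0.23012511  1.99470346 -3.51089958]
```

View pics/w5.png

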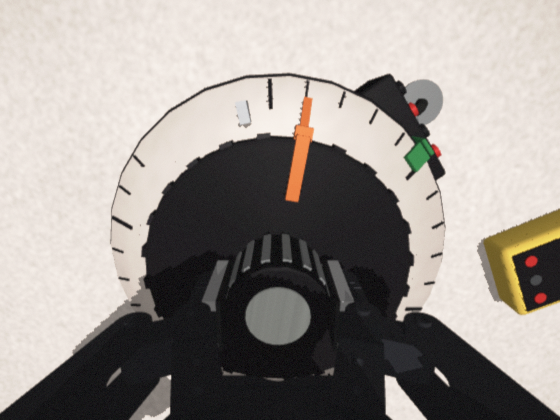

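The wheel turns with the gripper. The pointer is now at (307,100), the long zero tick at (270,95) and the grey stop post at (243,112). I'll keep turning anticlockwise.

carry_out --motion '[-4, 0, 0, 0, 0, 0, 1, -4, 0, 0, 0, 0, 0, 1, -4, 0, 0, 0, 0, 0, 1, -4, 0, 0, 0, 0, 0, 1]'

```text
time_s: 7.3
eef_pos: [0.5385, 0.1891, 0.1504]
eef_rot: [0.416, 0.575, 0.419, -0.566]
wrist_force: [-0.8, 4.3, -5.1]
opening: 0.503
```

```bash
python3 look.py w6; python3 -c "
from h import *
o=ctrl.get_obs();print(o['torque'],o['wrist_force'])"
```

```text
dial_grip 0.87 [0.5367 0.1892 0.1625] r 0.0033 az 1.816
dial_pointer 0.91 [0.5817 0.2657 0.1324] r 0.0912 az 1.064
set_mark 0.91 [0.6228 0.196  0.1288] r 0.0859 az 0.117
green 0.08 0.087 86 az mean 0.125 range 0.068 0.183 px 428.0 203.0
green 0.087 0.095 310 az mean 0.146 range 0.070 0.239 px 437.0 195.0
green 0.095 0.11 57 az mean 0.151 range 0.101 0.202 px 445.0 191.0
orange 0.06 0.075 489 az mean 1.022 range 0.959 1.089 px 310.0 144.0
orange 0.075 0.08 83 az mean 1.036 range 1.011 1.060 px 314.0 124.0
orange 0.08 0.087 120 az mean 1.041 range 1.018 1.064 px 316.0 111.0
orange 0.087 0.095 11 az mean 1.042 range 1.024 1.058 px 318.0 102.0
7.5 [0.1242 0.2488 1.6989 0.009  1.1855 0.429 ] [0.5383 0.1886 0.1504] [[ 0.0073  0.9529 -0.3033]
 [ 0.0093 -0.3033 -0.9528]
 [-0.9999  0.0041 -0.0111]] 0.49829089953061334
to grip point, tool axes [0.0033 0.     0.0027]
[0.90492358 0.15419626 0.01891066] [ 0.17047617  4.36654612 -4.1672365 ]
```

View pics/w6.png

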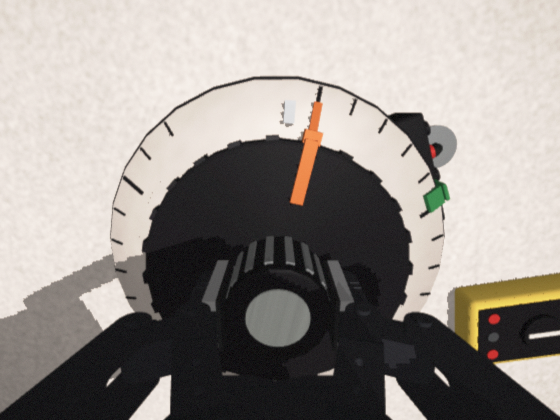

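carry_out --motion '[-3, 0, 0, 0, 0, 0, 1, -3, 0, 0, 0, 0, 0, 1, 0, 0, 0, 0, 0, 0, 1]'

```text
time_s: 7.8
eef_pos: [0.5377, 0.1867, 0.1503]
eef_rot: [0.444, 0.552, 0.445, -0.547]
wrist_force: [0.4, 5.0, -4.2]
opening: 0.503
```

```bash
python3 look.py w7|grep -v green; python3 -c "
from h import *
o=ctrl.get_obs();print(o['torque'],o['wrist_force'])"
```

```text
dial_grip 0.66 [0.5373 0.1877 0.163 ] r 0.0017 az 1.707
dial_pointer 0.64 [0.5824 0.2643 0.1329] r 0.0903 az 1.050
set_mark 0.68 [0.6267 0.1964 0.1295] r 0.0898 az 0.117
orange 0.06 0.075 506 az mean 1.011 range 0.945 1.080 px 325.0 143.0
orange 0.075 0.08 88 az mean 1.032 range 1.004 1.057 px 329.0 123.0
orange 0.08 0.087 123 az mean 1.038 range 1.012 1.062 px 333.0 110.0
orange 0.087 0.095 14 az mean 1.044 range 1.026 1.060 px 335.0 101.0
8.0 [0.123  0.2484 1.6994 0.0053 1.1877 0.3306] [0.5377 0.1868 0.1504] [[ 0.0054  0.9781 -0.208 ]
 [ 0.0056 -0.2081 -0.9781]
 [-1.      0.0042 -0.0067]] 0.497497517244867
to grip point, tool axes [ 0.0033 -0.0001  0.0008]
[ 0.052688    0.3322083  -0.10964492] [-0.69156339  0.58687306 -2.66661205]
```

The pointer stays put while the tool slips, so the wheel is at its zero stop. That makes the rider about 0.92 rad. Now I'll release, rise and move to the breaker.

carry_out --motion '[0, 0, 0, 0, 0, 0, 0, 0, 0, 0, 0, 0, 0, -0.5, 0, 0, 0, 0, 0, 0, -0.5, 0, 0, 0, 0, 0, 0, -0.5, 0, 0, 0, -0.03, 0, 0, -0.5, 0, 0, 0, -0.04, 0, 0, -0.5, 0, 0, 0, -0.04, 0, 0, 0]'

```text
time_s: 8.7
eef_pos: [0.5352, 0.1852, 0.259]
eef_rot: [0.443, 0.55, 0.446, -0.55]
wrist_force: [0.2, -0.1, -0.9]
opening: 0.596
```

carry_out --motion '[0, 0, 0, 0, -0.003, 0.044, 1, 0, 0, 0, 0, -0.003, 0.044, 1, 0, 0, 0, 0, -0.003, 0.044, 1, 0, 0, 0, 0, -0.003, 0.044, 1, 0, 0, 0, 0, -0.003, 0.044, 1, 0, 0, 0, 0, -0.003, 0.044, 1, 0, 0, 0, 0, -0.003, 0.044, 1, 0, 0, 0, 0, -0.003, 0.044, 1, 0, 0, 0, 0, -0.003, 0.044, 1]'

```text
time_s: 9.6
eef_pos: [0.4312, -0.2062, 0.2718]
eef_rot: [0.455, 0.555, 0.44, -0.54]
wrist_force: [1.1, -0.2, -0.9]
opening: -0.001
```

```bash
cat > look2.py <<'E'
import sys; from h import *
np.set_printoptions(precision=4,suppress=True)
T=tool(); im=ctrl.camera("wrist"); cv2.imwrite(f"pics/{sys.argv[1]}.png",im)
for t in ["breaker_box","breaker_pivot"]:
    for d in ctrl.landmark_of("wrist",t):
        P=w("wrist",d["point"],T); print(t,round(d["conf"],2),P,"px",pix("wrist",P,T))
o=ctrl.get_obs(); print(o["time_s"],o["eef_pos"],T[:3,:3],o["opening"],o["wrist_force"],o["q"])
B=np.array([.4745,-.2025]); a=-.175; e=np.array([np.cos(a),np.sin(a)])
print("to start (tool axes)",T[:3,:3].T@(np.r_[B-.045*e,.062]-T[:3,3]),"yaw y",np.arctan2(T[1,1],T[0,1]))
im=ctrl.camera("top"); cv2.imwrite(f"pics/{sys.argv[1]}t.png",im)
for t in ["dial_pointer"]:
    for d in ctrl.landmark_of("top",t):
        P=w("top",d["point"]); print(t,round(d["conf"],2),P,np.arctan2(P[1]-.186,P[0]-.5375))
E
python3 look2.py b1
```

```text
breaker_box 0.9 [ 0.479  -0.1997  0.0008] px [306.7115 160.1487]
breaker_box 0.86 [ 0.1794 -0.278  -0.002 ] px [103.4871 259.6386]
breaker_box 0.76 [ 0.3724 -0.347  -0.0002] px [250.9051 276.792 ]
breaker_box 0.59 [ 0.696  -0.278   0.0024] px [478.677  184.7955]
breaker_pivot 0.89 [ 0.1765 -0.2767  0.0474] px [ 81.7753 276.8792]
breaker_pivot 0.8 [ 0.4823 -0.1992  0.0513] px [314.6751 165.9531]
breaker_pivot 0.77 [ 0.3663 -0.3493  0.0347] px [245.524  292.2244]
breaker_pivot 0.6 [ 0.6955 -0.2784  0.0387] px [496.7519 191.9188]
9.75 [ 0.4311 -0.2069  0.2714] [[ 0.0299  0.9794 -0.1997]
 [-0.0032 -0.1997 -0.9799]
 [-0.9995  0.0299 -0.0028]] -0.0024543466862481564 [ 0.1683  0.4425 -0.067 ] [-0.7078 -0.0964  1.8131  0.0168  1.401  -0.5042]
to start (tool axes) [ 0.2096 -0.0096 -0.0105] yaw y -0.20113749007369375
dial_pointer 0.35 [ 0.7443 -0.0018 -0.0023] -0.737147151667742
```

View pics/b1.png

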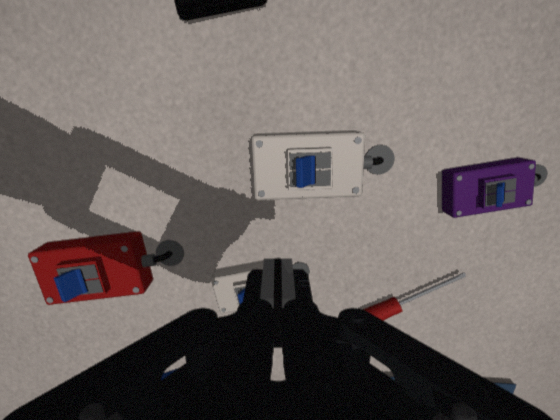

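The wrist view shows the large white box at (307,165), its toggle leaning to the near (left) side and its lead on the right at (378,158). I'll descend behind the toggle and push along tool +y.

carry_out --motion '[0, 0, -1.7, 0, -0.001, -0.013, 1, 0, 0, 0, 0.045, 0, 0, 1, 0, 0, 0, 0.045, 0, 0, 1, 0, 0, 0, 0.045, 0, 0, 1, 0, 0, 0, 0.04, 0, 0, 1, 0, 0, 0, 0.025, 0, 0, 1, 0, 0, 0, 0.008, 0, 0, 1, 0, 0, 0, 0, 0, 0, 1]'

```text
time_s: 10.65
eef_pos: [0.4412, -0.1791, 0.061]
eef_rot: [0.454, 0.545, 0.451, -0.541]
wrist_force: [-0.8, -0.1, 0.6]
opening: -0.003
```

```bash
python3 look2.py b2
```

```text
breaker_box 0.61 [ 0.4787 -0.2022  0.0006] px [336.4432 253.8057]
breaker_pivot 0.71 [ 0.4797 -0.1994  0.0517] px [354.9697 289.8076]
10.8 [ 0.4427 -0.181   0.0633] [[ 0.0079  0.9835 -0.1807]
 [-0.0003 -0.1807 -0.9835]
 [-1.      0.0078 -0.0011]] -0.00358642659211231 [-0.1037 -1.5016  0.0223] [-0.64    0.1917  1.98    0.0053  0.9584 -0.4604]
to start (tool axes) [-0.0011 -0.0081  0.0173] yaw y -0.18169219504741504
dial_pointer 0.92 [0.5815 0.2617 0.1328] 1.0436567666055816
```

View pics/b2.png

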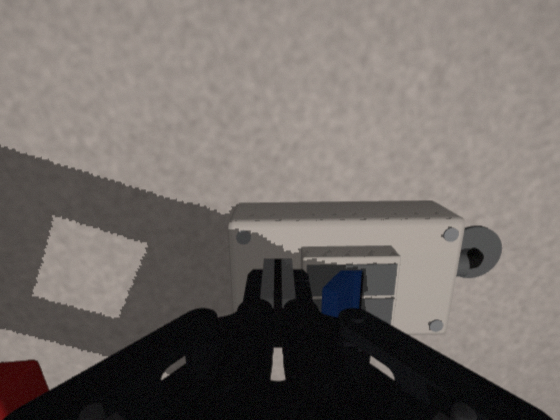

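carry_out --motion '[0, 0, 0, 0, -0.003, 0.012, 1, 0, 0, 0, 0, 0.008, 0, 1, 0, 0, 0, 0, 0.008, 0, 1, 0, 0, 0, 0, 0.008, 0, 1, 0, 0, 0, 0, 0.008, 0, 1, 0, 0, 0, 0, 0.006, 0, 1, 0, 0, 0, 0, 0, 0, 1]'

```text
time_s: 11.6
eef_pos: [0.4762, -0.2028, 0.0728]
eef_rot: [0.455, 0.546, 0.449, -0.542]
wrist_force: [-0.2, 0.3, 0.2]
opening: -0.005
```

```bash
python3 look2.py b3
```

```text
breaker_box 0.72 [ 0.4774 -0.2007  0.001 ] px [277.3979 223.015 ]
breaker_pivot 0.78 [ 0.4803 -0.1975  0.0505] px [282.4756 247.4044]
11.75 [ 0.4755 -0.2025  0.0724] [[ 0.009   0.9829 -0.1837]
 [-0.0036 -0.1837 -0.983 ]
 [-1.      0.0095  0.0019]] -0.0013632384993689636 [-0.5403  0.4216  0.3277] [-0.6342  0.2541  1.878   0.0029  1.0005 -0.4509]
to start (tool axes) [ 0.0104 -0.0468  0.0004] yaw y -0.18470765782660023
dial_pointer 0.76 [0.5822 0.2634 0.1329] 1.0471505869841082
```

View pics/b3.png

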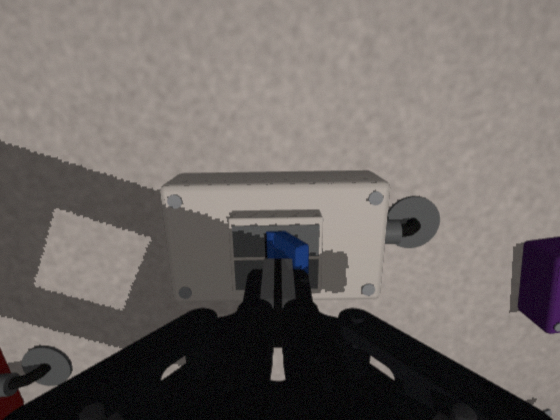

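The toggle, blue at (285,250), is part way over and the fingers have ridden up a little. I'll keep pushing, slightly downward.

carry_out --motion '[0, 0, 0, 0, 0.006, 0, 1, 0, 0, 0, 0.002, 0.006, 0, 1, 0, 0, 0, 0.002, 0.006, 0, 1, 0, 0, 0, 0, 0, 0, 1]'

```text
time_s: 12.25
eef_pos: [0.4783, -0.2029, 0.0719]
eef_rot: [-0.444, -0.536, -0.462, 0.55]
wrist_force: [-2.4, 2.3, 4.8]
opening: -0.003
```

```bash
python3 look2.py b4
```

```text
breaker_box 0.73 [ 0.4774 -0.2056  0.0027] px [279.8387 231.5302]
breaker_pivot 0.7 [ 0.4797 -0.1983  0.0528] px [279.4231 251.9968]
12.4 [ 0.4789 -0.2029  0.0714] [[-0.0304  0.9833 -0.1795]
 [ 0.0067 -0.1794 -0.9838]
 [-0.9995 -0.0311 -0.0011]] -0.002878901944165728 [-12.5946   4.2911  18.2904] [-0.622   0.2859  1.8395 -0.0133  1.0429 -0.4345]
to start (tool axes) [ 0.0114 -0.0484  0.0006] yaw y -0.18047910668232245
dial_pointer 0.62 [0.5825 0.2634 0.1283] 1.0447869032867079
```

View pics/b4.png

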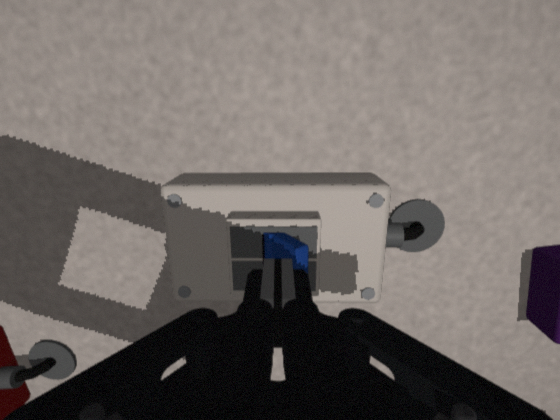

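Motion has stopped against rising resistance, which suggests the "on" stop. I'll back off, rise, and check the toggle numerically, since I have one view left.

carry_out --motion '[0, 0, 1.8, 0, -0.004, 0, 1, 0, 0, 0, -0.02, -0.002, 0, 1, 0, 0, 0, -0.04, 0, 0, 1, 0, 0, 0, -0.04, 0, 0, 1, 0, 0, 0, -0.04, 0, 0, 1, 0, 0, 0, -0.03, 0, -0.02, 1, 0, 0, 0, 0, 0, 0, 1]'

```text
time_s: 13.2
eef_pos: [0.4766, -0.1821, 0.2477]
eef_rot: [0.452, 0.545, 0.452, -0.542]
wrist_force: [0.7, -0.3, 0.4]
opening: 0.003
```

```bash
cat > tog.py <<'E'
import sys; from h import *
def run(tag):
    P0=np.array([.478,-.2015,.052]); a=-.175; e=np.array([np.cos(a),np.sin(a),0]); n=np.array([-e[1],e[0],0]); k=np.array([0,0,1.])
    for c in ["wrist","top","scene"]:
        T=tool(); im=ctrl.camera(c); cv2.imwrite(f"pics/{tag}{c}.png",im); hsv=cv2.cvtColor(im,cv2.COLOR_BGR2HSV)
        b=cv2.inRange(hsv,(100,140,40),(130,255,255)); m=np.zeros_like(b)
        u=pix(c,P0,T).astype(int); cv2.circle(m,tuple(int(i) for i in u),60 if c=="wrist" else 14,255,-1); b&=m
        if not b.any(): print(c,"no blue"); continue
        best=[]
        for ang in np.arange(-.9,.91,.05):
            d=np.sin(ang)*e+np.cos(ang)*k; f=np.cos(ang)*e-np.sin(ang)*k
            pts=np.array([pix(c,P0+r*d+s*.016*n+t*.004*f,T) for r in(0.002,.026) for s in(-1,1) for t in(-1,1)])
            h=cv2.convexHull(pts.astype(np.float32)).astype(int); g=np.zeros_like(b); cv2.fillConvexPoly(g,h,255)
            best.append(((g&b).astype(bool).sum()/((g|b)>0).sum(),round(ang+.6,2)))
        print(c,"blue px",(b>0).sum(),"best joint angle",sorted(best)[::-1][:3])
run(sys.argv[1])
o=ctrl.get_obs(); print(o["time_s"],o["eef_pos"],tool()[:3,:3].round(3),o["q"])
E
python3 tog.py c1
```

```text
wrist blue px 621 best joint angle [(np.float64(0.7780938833570412), np.float64(1.05)), (np.float64(0.7670043415340086), np.float64(1.0)), (np.float64(0.726775956284153), np.float64(1.1))]
top blue px 9 best joint angle [(np.float64(0.12), np.float64(0.4)), (np.float64(0.11864406779661017), np.float64(0.5)), (np.float64(0.1095890410958904), np.float64(0.6))]
scene blue px 41 best joint angle [(np.float64(0.6557377049180327), np.float64(1.25)), (np.float64(0.6451612903225806), np.float64(1.2)), (np.float64(0.625), np.float64(1.15))]
13.35 [ 0.47379799 -0.18201425  0.24213253] [[-0.005  0.983 -0.183]
 [ 0.006 -0.183 -0.983]
 [-1.    -0.006 -0.005]] [-0.60257048  0.02340012  1.75653582  0.00247292  1.3688021  -0.41909664]
```

```bash
python3 - <<'E'
from h import *
Tb=np.eye(4);Tb[:3,:3]=[[.0299,.9794,-.1997],[-.0032,-.1997,-.9799],[-.9995,.0299,-.0028]];Tb[:3,3]=[.4311,-.2069,.2714]
U,_,V=np.linalg.svd(Tb[:3,:3]);Tb[:3,:3]=U@V
Tc=tool(); a=-.175; e=np.array([np.cos(a),np.sin(a),0]); n=np.array([-e[1],e[0],0]); k=np.array([0,0,1.])
S=8
def mask(f,c,T):
    im=cv2.imread(f"pics/{f}.png"); b=cv2.inRange(cv2.cvtColor(im,cv2.COLOR_BGR2HSV),(100,120,30),(130,255,255)); m=np.zeros_like(b)
    u=pix(c,[.478,-.2015,.06],T); cv2.circle(m,tuple(int(i) for i in u),45 if c=="wrist" else 14,255,-1); return b&m
def iou(b,c,T,P0,ang):
    d=np.sin(ang)*e+np.cos(ang)*k; f=np.cos(ang)*e-np.sin(ang)*k
    pts=np.array([pix(c,P0+r*d+s*.016*n+t*.004*f,T) for r in(.003,.026) for s in(-1,1) for t in(-1,1)])
    g=np.zeros_like(b); cv2.fillConvexPoly(g,cv2.convexHull(np.round(pts).astype(np.int32)),255)
    return ((g&b)>0).sum()/((g|b)>0).sum()
for f0,f1,c,T0,T1 in [("b1","c1wrist","wrist",Tb,Tc),("scene0","c1scene","scene",None,None)]:
    b0=mask(f0,c,T0); b1=mask(f1,c,T1)
    G=[(iou(b0,c,T0,P,-.6),x,y) for x in np.arange(-.012,.013,.002) for y in np.arange(-.01,.011,.002) for P in [np.array([.478,-.2015,.052])+x*e+y*n]]
    v,x,y=max(G); print(c,"off fit",round(v,2),x.round(3),y.round(3))
    for x1,y1 in [(x,y)]+[(g[1],g[2]) for g in sorted(G)[-4:-1]]:
        P=np.array([.478,-.2015,.052])+x1*e+y1*n
        print("  on:",sorted([(round(iou(b1,c,T1,P,q-.6),3),round(q,2)) for q in np.arange(0,1.5,.05)])[::-1][:3])
E
```

```text
wrist off fit 0.83 0.0 0.0
  on: [(np.float64(0.573), np.float64(0.8)), (np.float64(0.569), np.float64(0.85)), (np.float64(0.563), np.float64(0.35))]
  on: [(np.float64(0.595), np.float64(0.9)), (np.float64(0.589), np.float64(0.95)), (np.float64(0.559), np.float64(1.0))]
  on: [(np.float64(0.589), np.float64(0.8)), (np.float64(0.579), np.float64(0.85)), (np.float64(0.574), np.float64(0.35))]
  on: [(np.float64(0.535), np.float64(0.8)), (np.float64(0.534), np.float64(0.85)), (np.float64(0.52), np.float64(0.35))]
scene off fit 0.78 0.004 0.0
  on: [(np.float64(0.537), np.float64(1.0)), (np.float64(0.529), np.float64(0.95)), (np.float64(0.495), np.float64(0.9))]
  on: [(np.float64(0.59), np.float64(1.0)), (np.float64(0.548), np.float64(0.95)), (np.float64(0.513), np.float64(1.05))]
  on: [(np.float64(0.553), np.float64(1.05)), (np.float64(0.55), np.float64(1.0)), (np.float64(0.541), np.float64(0.95))]
  on: [(np.float64(0.59), np.float64(1.05)), (np.float64(0.59), np.float64(1.0)), (np.float64(0.571), np.float64(1.15))]
```

The reading is ambiguous (about 0.9 to 1.2), so I'll push again, lower down and against the stop.

carry_out --motion '[0, 0, 0.3, 0, -0.014, 0.019, 1, 0, 0, 0, 0.045, 0, 0, 1, 0, 0, 0, 0.045, 0, 0, 1, 0, 0, 0, 0.035, 0, 0, 1, 0, 0, 0, 0.015, 0, 0, 1, 0, 0, 0, 0, 0, 0, 1, 0, 0, 0, 0, 0, 0, 1]'

```text
time_s: 14.05
eef_pos: [0.4491, -0.1961, 0.0866]
eef_rot: [-0.444, -0.544, -0.458, 0.545]
wrist_force: [-0.0, 0.2, 1.0]
opening: -0.004
```

```bash
cat > st.py <<'E'
from h import *
np.set_printoptions(precision=4,suppress=True)
o=ctrl.get_obs(); T=tool(); a=-.175; e=np.array([np.cos(a),np.sin(a),0]); n=np.array([-e[1],e[0],0])
v=o["eef_pos"]-np.array([.478,-.2015,.052]); print(o["time_s"],"from pivot: along %.4f side %.4f z %.4f"%(v@e,v@n,o["eef_pos"][2]),o["wrist_force"],T[:3,:3])
E
python3 st.py
```

```text
14.05 from pivot: along -0.0295 side 0.0003 z 0.0866 [-0.0305  0.1704  0.9662] [[-0.0133  0.9824 -0.1862]
 [ 0.0151 -0.1859 -0.9824]
 [-0.9998 -0.0159 -0.0124]]
```

carry_out --motion '[0, 0, 0.9, 0.025, 0.003, 0, 1, 0, 0, 0, 0.003, 0, 0, 1, 0, 0, 0, 0, 0.006, 0, 1, 0, 0, 0, 0.001, 0.006, 0, 1, 0, 0, 0, 0.001, 0.006, 0, 1]'

```text
time_s: 14.55
eef_pos: [0.4708, -0.2014, 0.06]
eef_rot: [0.449, 0.547, 0.453, -0.542]
wrist_force: [-25.5, 0.6, 15.6]
opening: 0.002
```

```bash
python3 st.py
```

```text
14.55 from pivot: along -0.0071 side -0.0011 z 0.0600 [-25.4578   0.5641  15.6263] [[ 0.0019  0.9825 -0.1861]
 [ 0.0102 -0.1861 -0.9825]
 [-0.9999 -0.0001 -0.0104]]
```

The contact force of 25 N forward and 16 N up lies along the normal of a paddle leaning about 0.55 rad. It is well above the moving resistance, so the toggle is at its on stop. I'll hold briefly and then retreat.

carry_out --motion '[0, 0, 0, 0.001, 0.004, 0, 1, 0, 0, 0, 0, 0.002, 0, 1, 0, 0, 0, 0, -0.008, 0, 1, 0, 0, 0, -0.03, 0, 0, 1, 0, 0, 0, -0.045, 0, 0, 1, 0, 0, 0, -0.045, 0, 0, 1, 0, 0, 0, -0.045, 0, 0, 1, 0, 0, 0, -0.025, 0, 0, 1, 0, 0, 0, 0, 0, 0, -1, 0, 0, 0, 0, 0, 0, -1]'

```text
time_s: 15.55
eef_pos: [0.4685, -0.2033, 0.264]
eef_rot: [-0.448, -0.543, -0.457, 0.544]
wrist_force: [-0.4, -0.0, -0.8]
opening: 0.331
```

```bash
python3 tog.py c2; python3 st.py; python3 - <<'E'
from look import *
print("to above wheel",dxyz([*C,.25]))
E
```

```text
wrist blue px 588 best joint angle [(np.float64(0.786144578313253), np.float64(1.05)), (np.float64(0.7691131498470948), np.float64(1.0)), (np.float64(0.7307692307692307), np.float64(0.95))]
top blue px 69 best joint angle [(np.float64(0.6288659793814433), np.float64(0.85)), (np.float64(0.6170212765957447), np.float64(0.8)), (np.float64(0.6043956043956044), np.float64(0.75))]
scene blue px 41 best joint angle [(np.float64(0.6833333333333333), np.float64(1.25)), (np.float64(0.6721311475409836), np.float64(1.2)), (np.float64(0.5757575757575758), np.float64(1.15))]
15.7 [ 0.46763694 -0.20285297  0.26207332] [[-0.012  0.983 -0.181]
 [ 0.011 -0.181 -0.983]
 [-1.    -0.014 -0.009]] [-6.43431934e-01  1.87962550e-02  1.72054173e+00  1.47669741e-03
  1.41879401e+00 -4.61249985e-01]
15.7 from pivot: along -0.0100 side -0.0031 z 0.2621 [ 0.3997  0.4564 -0.5628] [[-0.0124  0.9833 -0.1815]
 [ 0.0111 -0.1813 -0.9834]
 [-0.9999 -0.0142 -0.0087]]
to above wheel [ 0.0155 -0.0016 -0.395 ]
```

The image hasn't changed since the first push, so the toggle had already reached its stop. Moving back to the wheel.

carry_out --motion '[0, -0.5, 0.8, 0, 0, -0.04, -1, 0, 0, 0, 0, 0, -0.044, -1, 0, 0, 0, 0, 0, -0.044, -1, 0, 0, 0, 0, 0, -0.044, -1, 0, 0, 0, 0, 0, -0.044, -1, 0, 0, 0, 0, 0, -0.044, -1, 0, 0, 0, 0, 0, -0.044, -1, 0, 0, 0, 0, 0, -0.044, -1, 0, 0, 0, 0, 0, -0.04, -1, 0, 0, 0, 0, 0, 0, -1]'

```text
time_s: 16.7
eef_pos: [0.533, 0.1927, 0.2436]
eef_rot: [-0.443, -0.538, -0.458, 0.552]
wrist_force: [-0.8, 0.7, 0.5]
opening: 0.995
```

carry_out --motion '[8, 0, 0, 0, 0, 0, -1, 8, 0, 0, 0, 0, 0, -1, 8, 0, 0, 0, 0, 0, -1, 0, 0, 0, 0, 0, 0, -1, 0, 0, 0, 0, 0, 0, -1]'

```text
time_s: 17.2
eef_pos: [0.5283, 0.1921, 0.2341]
eef_rot: [-0.317, -0.614, -0.332, 0.642]
wrist_force: [-0.4, -0.4, 0.0]
opening: 1.003
```

```bash
python3 look.py w8
```

```text
dial_grip 0.7 [0.5362 0.1853 0.166 ] r 0.0015 az -2.608
dial_pointer 0.69 [0.5812 0.2652 0.1333] r 0.0904 az 1.067
set_mark 0.57 [0.6271 0.1943 0.1298] r 0.0900 az 0.092
set_mark 0.29 [0.5401 0.1868 0.1637] r 0.0027 az 0.305
green 0.08 0.087 30 az mean 0.112 range 0.063 0.166 px 388.0 135.0
green 0.087 0.095 160 az mean 0.124 range 0.068 0.193 px 392.0 129.0
green 0.095 0.11 97 az mean 0.141 range 0.077 0.214 px 398.0 122.0
orange 0.06 0.075 216 az mean 1.043 range 0.991 1.103 px 290.0 121.0
orange 0.075 0.08 34 az mean 1.042 range 1.017 1.065 px 289.0 106.0
orange 0.08 0.087 52 az mean 1.040 range 1.021 1.061 px 289.0 97.0
orange 0.087 0.095 3 az mean 1.044 range 1.035 1.052 px 288.0 91.0
17.4 [0.1338 0.1793 1.6013 0.0074 1.404  0.7506] [0.5289 0.1924 0.2352] [[-0.0436  0.8141 -0.5791]
 [ 0.0015 -0.5796 -0.8149]
 [-0.999  -0.0364  0.0241]] 0.9997438618060948
to grip point, tool axes [ 0.0877  0.0139 -0.0019]
```

carry_out --motion '[0, 1.4, 2.1, 0, 0.0105, 0, -1, 0, 0, 0, 0.03, 0, 0, -1, 0, 0, 0, 0, 0, 0, -1, 0, 0, 0, 0, 0, 0, -1]'

```text
time_s: 17.8
eef_pos: [0.5391, 0.1859, 0.2064]
eef_rot: [0.326, 0.63, 0.325, -0.626]
wrist_force: [0.5, -0.3, 0.9]
opening: 0.994
```

```bash
python3 - <<'E'
from look import *
print("to grip",dxyz([.538,.1865,.149]),tool()[:3,:3])
E
```

```text
to grip [ 0.0574 -0.0015  0.0004] [[ 0.0055  0.8173 -0.5762]
 [ 0.0004 -0.5762 -0.8173]
 [-1.      0.0043 -0.0035]]
```

carry_out --motion '[0, 0, 0, 0.03, -0.001, 0, -1, 0, 0, 0, 0.02, 0, 0, -1, 0, 0, 0, 0.006, 0, 0, -1, 0, 0, 0, 0, 0, 0, 0.3, 0, 0, 0, 0, 0, 0, 0.5, 0, 0, 0, 0, 0, 0, 1, 0, 0, 0, 0, 0, 0, 1, 0, 0, 0, 0, 0, 0, 1, 0, 0, 0, 0, 0, 0, 1]'

```text
time_s: 18.7
eef_pos: [0.5398, 0.1897, 0.158]
eef_rot: [0.326, 0.631, 0.327, -0.624]
wrist_force: [1.1, -0.3, -5.4]
opening: 0.492
```

```bash
python3 look.py w9
```

```text
dial_grip 0.87 [0.5373 0.1874 0.1624] r 0.0014 az 1.744
dial_grip 0.35 [0.6248 0.1923 0.1283] r 0.0876 az 0.072
dial_pointer 0.7 [0.5822 0.2645 0.1338] r 0.0903 az 1.053
set_mark 0.61 [0.6239 0.1923 0.1273] r 0.0866 az 0.073
green 0.08 0.087 72 az mean 0.120 range 0.065 0.178 px 402.0 161.0
green 0.087 0.095 318 az mean 0.134 range 0.070 0.234 px 408.0 152.0
green 0.095 0.11 149 az mean 0.150 range 0.087 0.226 px 415.0 143.0
orange 0.06 0.075 429 az mean 1.050 range 0.987 1.110 px 267.0 142.0
orange 0.075 0.08 72 az mean 1.043 range 1.021 1.065 px 266.0 122.0
orange 0.08 0.087 106 az mean 1.042 range 1.021 1.063 px 265.0 109.0
orange 0.087 0.095 9 az mean 1.042 range 1.025 1.060 px 264.0 101.0
18.9 [0.1278 0.2436 1.6882 0.0052 1.2012 0.7374] [0.5398 0.1897 0.158 ] [[ 0.0079  0.8188 -0.574 ]
 [ 0.0059 -0.5741 -0.8188]
 [-1.      0.003  -0.0094]] 0.49125317106667893
to grip point, tool axes [0.011  0.0002 0.0044]
```

carry_out --motion '[5, 0, 0, 0, 0, 0, 1, 5, 0, 0, 0, 0, 0, 1, 5, 0, 0, 0, 0, 0, 1, 5, 0, 0, 0, 0, 0, 1, 5, 0, 0, 0, 0, 0, 1, 5, 0, 0, 0, 0, 0, 1, 5, 0, 0, 0, 0, 0, 1, 5, 0, 0, 0, 0, 0, 1, 0, 0, 0, 0, 0, 0, 1]'

```text
time_s: 19.8
eef_pos: [0.5413, 0.1876, 0.1581]
eef_rot: [0.083, 0.706, 0.083, -0.699]
wrist_force: [-0.0, 0.6, -4.6]
opening: 0.495
```

```bash
python3 look.py w10
```

```text
dial_grip 0.92 [0.536  0.1896 0.1653] r 0.0039 az 1.966
dial_pointer 0.86 [0.6181 0.2171 0.1346] r 0.0864 az 0.368
set_mark 0.81 [0.625  0.1919 0.1257] r 0.0877 az 0.067
green 0.08 0.087 52 az mean 0.107 range 0.056 0.161 px 303.0 102.0
green 0.087 0.095 343 az mean 0.110 range 0.055 0.163 px 304.0 92.0
green 0.095 0.11 202 az mean 0.115 range 0.061 0.165 px 305.0 78.0
orange 0.06 0.075 418 az mean 0.342 range 0.279 0.403 px 267.0 141.0
orange 0.075 0.08 75 az mean 0.333 range 0.311 0.357 px 266.0 120.0
orange 0.08 0.087 100 az mean 0.329 range 0.307 0.352 px 265.0 108.0
20.0 [0.1263 0.2445 1.6871 0.0004 1.1995 1.4588] [0.5413 0.1876 0.158 ] [[ 0.0103  0.2359 -0.9717]
 [ 0.0017 -0.9718 -0.2359]
 [-0.9999  0.0008 -0.0104]] 0.4955175778932933
to grip point, tool axes [0.011  0.0006 0.0042]
```

carry_out --motion '[3, 0, 0, 0, 0, 0, 1, 3, 0, 0, 0, 0, 0, 1, 3, 0, 0, 0, 0, 0, 1, 0, 0, 0, 0, 0, 0, 1]'

```text
time_s: 20.4
eef_pos: [0.5413, 0.187, 0.158]
eef_rot: [0.029, 0.71, 0.029, -0.703]
wrist_force: [0.1, 1.7, -4.4]
opening: 0.493
```

```bash
python3 look.py w11
```

```text
dial_pointer 0.67 [0.6196 0.2024 0.1316] r 0.0838 az 0.197
dial_pointer 0.5 [ 0.5401  0.1866 -0.0012] r 0.0027 az 0.215
set_mark 0.71 [0.6225 0.1928 0.1273] r 0.0853 az 0.080
green 0.08 0.087 52 az mean 0.101 range 0.054 0.151 px 278.0 100.0
green 0.087 0.095 327 az mean 0.106 range 0.055 0.158 px 277.0 90.0
green 0.095 0.11 201 az mean 0.105 range 0.058 0.154 px 277.0 76.0
orange 0.06 0.075 427 az mean 0.189 range 0.127 0.251 px 267.0 140.0
orange 0.075 0.08 73 az mean 0.179 range 0.156 0.203 px 266.0 119.0
orange 0.08 0.087 99 az mean 0.177 range 0.152 0.200 px 265.0 108.0
20.6 [ 0.126   0.2445  1.6871 -0.0012  1.1996  1.6142] [0.5414 0.187  0.1581] [[ 0.0105  0.083  -0.9965]
 [ 0.0002 -0.9966 -0.083 ]
 [-0.9999  0.0007 -0.0105]] 0.4956770482835049
to grip point, tool axes [0.011  0.0006 0.0041]
```

carry_out --motion '[2, 0, 0, 0, 0, 0, 1, 2, 0, 0, 0, 0, 0, 1, 0, 0, 0, 0, 0, 0, 1]'

```text
time_s: 20.9
eef_pos: [0.5414, 0.1867, 0.158]
eef_rot: [0.006, 0.711, 0.005, -0.703]
wrist_force: [-0.0, 1.1, -5.1]
opening: 0.489
```

```bash
python3 look.py w12
```

```text
dial_grip 0.8 [0.5359 0.1872 0.1661] r 0.0021 az 2.501
dial_pointer 0.64 [0.6221 0.1972 0.1348] r 0.0854 az 0.131
set_mark 0.82 [0.6225 0.1949 0.1318] r 0.0854 az 0.104
green 0.08 0.087 30 az mean 0.097 range 0.050 0.159 px 267.0 100.0
green 0.087 0.095 339 az mean 0.104 range 0.050 0.158 px 265.0 90.0
green 0.095 0.11 200 az mean 0.102 range 0.052 0.154 px 264.0 77.0
orange 0.06 0.075 416 az mean 0.123 range 0.061 0.185 px 267.0 140.0
orange 0.075 0.08 74 az mean 0.113 range 0.091 0.136 px 266.0 119.0
orange 0.08 0.087 105 az mean 0.111 range 0.086 0.135 px 265.0 107.0
21.1 [ 0.126   0.2445  1.6871 -0.002   1.1996  1.6819] [0.5414 0.1867 0.1581] [[ 0.0105  0.0156 -0.9998]
 [-0.0005 -0.9999 -0.0156]
 [-0.9999  0.0007 -0.0105]] 0.49260433635959044
to grip point, tool axes [0.011  0.0007 0.004 ]
```

The pointer and rider agree within about 0.01 rad (under 1 mm). Now I'll release, rise clear and check with the last view.

carry_out --motion '[0, 0, 0, 0, 0, 0, 0, 0, 0, 0, 0, 0, 0, -0.5, 0, 0, 0, 0, 0, 0, -1, 0, 0, 0, 0, 0, 0, -1, 0, 0, 0, -0.02, 0, 0, -1, 0, 0, 0, -0.03, 0, 0, -1, 0, 0, 0, -0.04, 0, 0, -1, 0, 0, 0, 0, 0, 0, -1, 0, 0, 0, 0, 0, 0, -1]'

```text
time_s: 22.0
eef_pos: [0.5424, 0.1871, 0.2555]
eef_rot: [0.006, 0.713, 0.006, -0.701]
wrist_force: [0.1, -0.3, -0.4]
opening: 1.001
```

```bash
python3 look.py w13; python3 - <<'E'
from h import *
for c in ["scene","top"]:
    cv2.imwrite(f"pics/{c}9.png",ctrl.camera(c))
    for t in ["dial_pointer","set_mark","multimeter","mouse","screwdriver"]:
        for d in ctrl.landmark_of(c,t)[:1]: print(c,t,round(d["conf"],2),w(c,d["point"]).round(3))
z=lambda f,x,y,h: cv2.resize(cv2.imread(f)[y-h:y+h,int(x-h*1.3):int(x+h*1.3)],(390,300),interpolation=cv2.INTER_CUBIC)
cv2.imwrite("pics/final.png",np.vstack([np.hstack([z("pics/w13.png",275,130,100),z("pics/c2wrist.png",285,165,70)]),np.hstack([z("pics/scene0.png",250,262,35),z("pics/scene9.png",250,262,35)])]))
E
```

```text
dial_grip 0.91 [0.5339 0.1887 0.1633] r 0.0045 az 2.489
dial_pointer 0.73 [0.6246 0.1965 0.135 ] r 0.0877 az 0.120
set_mark 0.61 [0.6224 0.1945 0.1288] r 0.0853 az 0.100
green 0.08 0.087 11 az mean 0.087 range 0.055 0.155 px 272.0 106.0
green 0.087 0.095 133 az mean 0.103 range 0.053 0.155 px 270.0 101.0
green 0.095 0.11 88 az mean 0.105 range 0.051 0.157 px 269.0 92.0
orange 0.06 0.075 166 az mean 0.121 range 0.065 0.179 px 271.0 132.0
orange 0.075 0.08 27 az mean 0.116 range 0.088 0.135 px 271.0 119.0
orange 0.08 0.087 39 az mean 0.110 range 0.092 0.130 px 270.0 111.0
22.2 [ 0.1262  0.1484  1.5983 -0.0018  1.3807  1.6797] [0.5417 0.1869 0.2537] [[ 0.0144  0.0176 -0.9997]
 [-0.     -0.9998 -0.0176]
 [-0.9999  0.0003 -0.0144]] 1.0013761999724349
to grip point, tool axes [0.1066 0.0008 0.0057]
scene dial_pointer 0.95 [0.625 0.196 0.13 ]
scene set_mark 0.41 [0.622 0.194 0.131]
scene multimeter 0.7 [ 0.745 -0.001 -0.001]
scene mouse 0.58 [ 0.542  0.186 -0.006]
scene screwdriver 0.93 [ 0.57  -0.429 -0.003]
top dial_pointer 0.91 [0.623 0.195 0.129]
top set_mark 0.33 [0.539 0.181 0.16 ]
top multimeter 0.72 [ 0.744 -0.     0.   ]
top mouse 0.77 [ 0.42   0.007 -0.001]
top screwdriver 0.76 [ 0.57  -0.427 -0.001]
```

View pics/final.png

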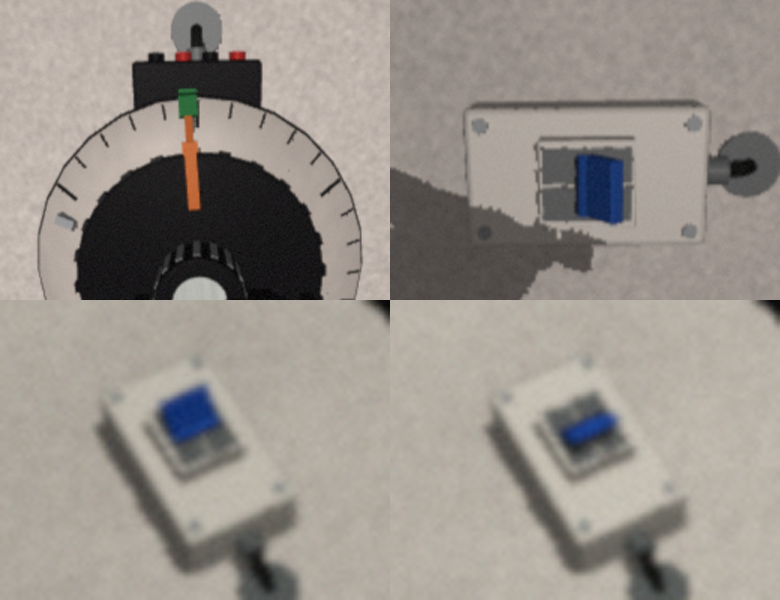

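The last view shows the pointer ending on the green rider (top left). The toggle leans over to the lead side (right-hand crops). Handing in.

```bash
python3 -c "
from bench import ctrl
print(ctrl.hand_in())"
```

```text
the job is handed in; nothing more can be done
None
```

I finished the power-up and handed the job in at about 22 s of the 72 s allowed. No verdict was reported.

**What I did**
1. I gripped the handwheel and wound it anticlockwise to the zero stop. The grip slipped while the pointer stayed on the long tick by the stop post.
2. I pushed the toggle of the large white breaker fully on. The first push rode up a little and the image reading was unclear, so I pushed again lower down. It met about 25 N against the stop.
3. I turned the wheel clockwise in shrinking steps, let go and moved clear.

**Last checks**
- **Pointer:** it stands at azimuth 0.110 rad and the rider at about 0.10 rad, so they are within about 1 mm of each other. The pointer never passed the rider.
- **Rider:** it reads the same as at the start, within the measuring error.
- **Bystanders:** the multimeter, mouse and screwdriver read within about 4 mm of where they started in the top camera. The scene camera's mouse reading disagreed, landing on the regulator, so I took it as a false detection.
- **Breaker:** my image fits of the toggle angle disagreed, giving 1.05 rad (wrist), 1.2–1.25 rad (scene) and 0.85 rad (top). I relied on the contact force, the image staying the same after the second push, and the close-up, all of which say it is fully on.

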